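# Load the rolling ramp's ballast box

### The arm

A 6-joint arm with a two-finger parallel gripper is mounted at the origin on the work surface. World frame = base frame: x ahead of the robot, y to its left, z up, the work surface at z = 0. Lengths are in mm, angles in rad, forces in N, time in s.
With the tool pointing down it reaches from about 400 to 825 mm from the base axis. Payload 7 kg.
Tool frame: the origin (TCP) lies at the very end of the fingers, on their centre line; the grasp point (between the pads) lies 19 mm behind it; z points along the fingers, y is the line along which they close (so a half turn about z gives the same grasp; the last joint's range is limited). The gripper opens to 88 mm and grips with 3 to 60 N. Pads are 19 mm wide; open, the fingers measure 130 mm over their backs; the gripper's body (78 mm by 193 mm) begins 47 mm behind the grasp point.
Start: joints at [-0.925, 0.359, 0.012, 0, -1.224, -0.288], TCP at [236.367, -632.239, 226.561] pointing down, gripper open.
Joint ranges: [-3.07, 3.07], [-1.43, 2.12], [-1.02, 1.25], [-3.03, 1.67], [-3.05, -0], [-3.03, 3.03]. Speed limits (rad/s): [2.39, 2.39, 3.01, 3.14, 3.14, 3.14].

### API

Orientations are given as a unit quaternion [x, y, z, w].
In Python, from plant import bot gives the robot as it stands. Calls block until the motion is done:
- bot.move_ptp(position, orientation): joint-space move of the TCP to a pose.
- bot.line_to(position, velocity=150, ori=None): straight line of the TCP; ori=None keeps the orientation; velocity is the mean speed in mm/s.
- bot.move_joints(angles): joint-space move.
- bot.move_gripper(opening, force=None): finger opening in mm; force is the grip in N (None keeps the last); returns when the fingers have stopped.
- bot.pause(seconds).
- bot.solve_ik(position, orientation): joint angles nearest the present ones, or None.
- bot.read_state(): the state.
- bot.camera(name): name is "scene" or "side" or "wrist"; returns the picture (420x560x3 uint8, red, green, blue); there is no depth.
- bot.get_calibration(name): a dict with "fx", "fy", "cx", "cy" (pixels), "distortion" ([k1, k2, p1, p2, k3] as OpenCV has them; the pictures are not rectified), "view" (4x4, takes a point from world to camera coordinates); the wrist camera has in their place "T_tool_cam" (4x4, takes a point from camera to tool coordinates, whose origin is the TCP and whose axes are the flange's). Camera axes: x right, y up, looking along -z (the intrinsics and any distortion apply to the point x, -y, -z); pixel columns grow to the right and rows downward; lengths in mm; the calibration is good to about 2 mm. A picture is of the moment at which its call begins: read the wrist's pose just before it. get_calibration takes no time and is no camera call.
A pose or a line that the arm cannot do raises bot.Unreachable and nothing moves.
- bot.close_job(): hands the job in; it is judged then, once.
The state is a dict: "t": time; "joint_pos": joint angles; "qvel": joint speeds; "tau": joint torques, N m; "tcp_pos": TCP position; "eef_rot": TCP orientation; "contact_force": force on the tool from outside, world axes, zero at the start; "moment": the same for the moment, N m; "width": finger opening in mm; "finger_force": force on a finger pad.
Only numpy, scipy, OpenCV 4.12 (cv2) and the standard library are available. Lean on these libraries where they do the work, as an engineer would, in place of code of your own. Each camera call takes 0.05 s, during which the arm holds its last target. There are 200 camera calls.

### The job

Slide the cover of the rolling ramp's ballast box fully open and leave it open, then pour all six brass ballast balls from the steel cup into the box. Stand the empty cup back upright in the spot it came from, half under the edge of the glass testing bed, and let go. Do not knock the glass bed, and leave the jack, the spare leveling foot and the bowl where they stand.

Things in the scene. Friction and masses are not known exactly. Their poses are not given: they have to be found in the camera images.
- ledge: White pine board, 500 (x) x 190 (y) x 20 mm, fixed flat on the work surface. Origin on the work surface under the row of things; x along the row, +y to the open side; it spans y = -105 to +85 mm. On its top (z = 20 mm), along y = 0 at x = -115, 0, +115 mm (each within 6 mm), stand in any order the cup, the jack in its dish and the spare foot.
- bed: Glass testing bed, aluminium frame, 600 (x) x 1000 (y) mm, fixed. Its head edge overhangs the row about over the cup's axis, so the cup cannot be taken straight from above. Origin on the work surface below the edge's middle; x along the edge, +y out over the open side. Edge: underside 165, top 187 mm up; falls 3 degrees to -y. 18 mm brass posts at x = -285, +285, y = -130 mm.
- cup: Straight-sided round steel cup, 60 mm outer diameter, 75 mm tall, wall 3 mm, floor 4 mm, about 120 g, holding the six balls (lower 40 mm full). Origin at the centre of its underside, z along its axis to the open mouth. It stands upright on the ledge.
- ramp: Chrome rolling ramp with ballast box, fixed. Origin under the box's centre, on the work surface. Box: grey, open, 116 mm square outside, 104 inside, rim 70 mm high, floor 6 mm. Cover runners (78 mm high) at y = +-63 mm stick out to x = -177 mm. On the +x side two rails along y at x = 92 and 148 mm rise from z = 165 mm at y = -90 to 246 mm at y = +200 mm, on upright plates.
- mouth (a point): Centre of the ballast box's mouth, 70 mm above the work surface; axes as the ramp's.
- cover (a joint): Travel of the flat aluminium cover (116 x 118 x 5 mm, on the rim of the ballast box): 0 = shut, 0.11 = end stop, fully open. It slides along the ramp's -x, needs about 2 N, and stays where left. It may start partly open.
- cover_knob (a point): Centre of the top of the cover's upright round knob, 18 mm in diameter, 33 mm tall over the cover's top (its neck's lowest 7 mm is 10 mm thick). The knob stands at the middle of the cover.
- ball0_center (a point): Centre of a polished brass ballast ball, 20 mm in diameter, 36 g, one of the six in the cup.
- ball1_center (a point): Centre of a polished brass ballast ball, 20 mm in diameter, 36 g, one of the six in the cup.
- ball2_center (a point): Centre of a polished brass ballast ball, 20 mm in diameter, 36 g, one of the six in the cup.
- ball3_center (a point): Centre of a polished brass ballast ball, 20 mm in diameter, 36 g, one of the six in the cup.
- ball4_center (a point): Centre of a polished brass ballast ball, 20 mm in diameter, 36 g, one of the six in the cup.
- ball5_center (a point): Centre of a polished brass ballast ball, 20 mm in diameter, 36 g, one of the six in the cup.
- foot: Spare brass leveling foot: disc 52 mm in diameter with a 12 mm stud standing up, 70 mm tall in all, loose on the ledge. Origin at the centre of its underside. Leave alone.
- jack: White ceramic jack, a 63 mm ball resting loose in a shallow rubber dish on the ledge, its top 66 mm above the ledge. Origin at the ball's lowest point at the start. Leave alone.
- bowl: Maroon composition bowl, 124 mm across, 96 mm tall, lying on its flat side on the work surface left of the ramp. Origin at the centre of its underside. Leave alone.
Not all that is in view belongs to the job. What is meant by the cup is not blue, and is the smaller of those in its own colour.

How it is judged (in metres and radians):
On the way, in this order (a step that is already met when the one before it is completed fails the run):
1. the cover is slid to its open end stop while the balls are still in or by the cup (value of joint cover above 0.104 m and distance between each of ball0_center, ball1_center, ball2_center, ball3_center, ball4_center, ball5_center and cup below 0.09 m), for 0.1 s.
2. the cup is tipped well over (more than about 63 degrees) over the ballast box (angle between cup's own z axis and vertical above 1.1 rad and horizontal distance between cup and mouth below 0.16 m), for 0.1 s.
3. all six balls lie in the ballast box (x of ball0_center in the frame of ramp between -0.055 and 0.055 m and y of ball0_center in the frame of ramp between -0.055 and 0.055 m and z of each of ball0_center, ball1_center, ball2_center, ball3_center, ball4_center, ball5_center in the frame of ramp below 0.066 m and x of ball1_center in the frame of ramp between -0.055 and 0.055 m and y of ball1_center in the frame of ramp between -0.055 and 0.055 m and x of ball2_center in the frame of ramp between -0.055 and 0.055 m and y of ball2_center in the frame of ramp between -0.055 and 0.055 m and x of ball3_center in the frame of ramp between -0.055 and 0.055 m and y of ball3_center in the frame of ramp between -0.055 and 0.055 m and x of ball4_center in the frame of ramp between -0.055 and 0.055 m and y of ball4_center in the frame of ramp between -0.055 and 0.055 m and x of ball5_center in the frame of ramp between -0.055 and 0.055 m and y of ball5_center in the frame of ramp between -0.055 and 0.055 m), for 0.2 s.
At the end, for the whole second after the job is handed in: All six balls are inside the ballast box, below its rim; the cover is within 10 mm of its open end stop; the cup stands still, upright within 5 degrees, within 35 mm of where it started (all of step 3 and value of joint cover above 0.1 m and angle between cup's own z axis and vertical below 0.08 rad and distance of cup from where it was at the start of the episode below 0.035 m and linear speed of cup below 0.02 m/s); the robot touches nothing.
It fails at once if the glass bed is knocked (over 12 N) (contact force between anything else and bed above 12 N).
It fails at once if the jack, the spare leveling foot or the bowl is shifted by more than 20 mm (distance of any of jack, foot, bowl from where it was at the start of the episode above 0.02 m).
It also fails if it takes over 67 s, if anything falls off the work surface, if the arm or the gripper's body presses on something with over 40 N, if the wrist force passes 120 N, or if a joint passes its speed limit or range.

## Working session

There is one attempt and no reset: what is moved stays moved. The work goes in short steps, each a Python script; the robot and the scene stay as the last script left them, time stands still between calls to the robot, and variables do not carry over. Pictures are saved under pics/ and viewed, at most 10 in all, crops included, and the job is handed in when it is done.

```bash
ls; mkdir -p pics
python3 - <<'E'
from plant import bot
import cv2,json,numpy as np
for n in ("scene","side","wrist"):
    im=bot.camera(n); cv2.imwrite(f"pics/{n}0.png",im[:,:,::-1])
    c=bot.get_calibration(n); print(n,{k:np.round(v,3).tolist() for k,v in c.items()})
s=bot.read_state();print(s)
E
```

```text
pics
scene {'fx': 465.066, 'fy': 465.066, 'cx': 279.952, 'cy': 214.977, 'distortion': [-0.138, 0.0, 0.0, 0.0, 0.0], 'view': [[-0.819, 0.574, 0.02, 387.073], [-0.333, -0.504, 0.797, 157.317], [0.468, 0.646, 0.603, -1247.979], [0.0, 0.0, 0.0, 1.0]]}
side {'fx': 413.933, 'fy': 413.933, 'cx': 274.411, 'cy': 210.319, 'distortion': [-0.1, 0.0, 0.0, 0.0, 0.0], 'view': [[0.615, 0.789, 0.007, -386.525], [-0.722, 0.558, 0.409, 295.571], [0.318, -0.257, 0.913, -1056.105], [0.0, 0.0, 0.0, 1.0]]}
wrist {'fx': 292.454, 'fy': 292.454, 'cx': 280.272, 'cy': 208.623, 'distortion': [0.015, 0.0, 0.0, 0.0, 0.0], 'T_tool_cam': [[-0.001, 0.961, 0.276, 74.135], [1.0, 0.0, 0.002, -0.826], [0.002, 0.276, -0.961, -157.426], [0.0, 0.0, 0.0, 1.0]]}
{'t': 0.15, 'joint_pos': array([-9.24878549e-01,  3.59219547e-01,  1.12559985e-02, -2.21342855e-04,
       -1.22417214e+00, -2.88070692e-01]), 'qvel': array([ 0.00129   , -0.00071025,  0.00428812, -0.00059172, -0.00118116,
        0.00015774]), 'tau': array([-2.42914495e-03, -5.83275247e+01,  2.93289113e+01,  7.00113595e+00,
        8.78058228e-03, -1.28318425e-04]), 'tcp_pos': array([ 236.22106285, -631.89087468,  225.83996208]), 'eef_rot': array([-1.77933297e-01,  9.84042317e-01,  6.44826268e-04, -2.08572365e-04]), 'contact_force': array([ 0.65922958,  0.15051626, -0.75500681]), 'moment': array([-0.051773  , -0.04214823, -0.0299762 ]), 'finger_force': 0.0, 'width': 87.46546332555855}
```

View pics/scene0.png

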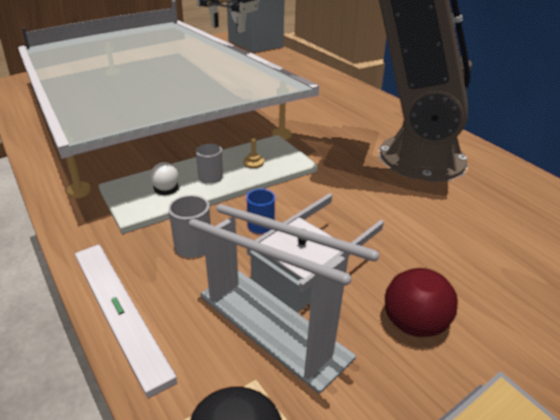

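View pics/side0.png

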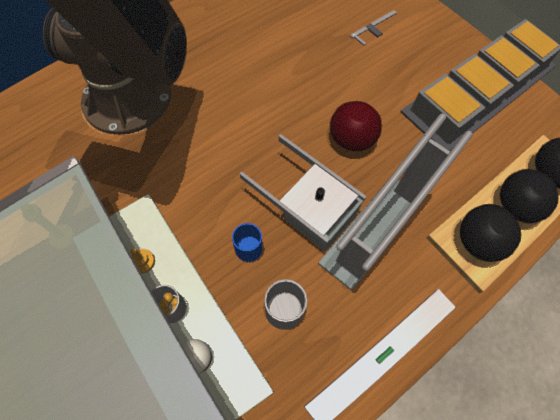

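The scene picture shows the ledge row from left to right: jack (165,177), steel cup (209,163), foot (254,155). There are three possible cups: the small steel one on the ledge (scene 209,163; side 169,302), the larger steel one (scene 190,227; side 286,303) and the blue one (scene 261,211; side 248,242). The one I want is the steel cup on the ledge. The knob is at scene (302,240) and side (320,194). The runner ends are at scene (329,199)/(380,225) and side (243,176)/(281,138).

```bash
cat > h.py <<'E'
import numpy as np,cv2
from plant import bot
def ray(n,px,T=None):
    c=bot.get_calibration(n)
    K=np.array([[c["fx"],0,c["cx"]],[0,c["fy"],c["cy"]],[0,0,1.]])
    u,v=cv2.undistortPoints(np.array([[px]],float),K,np.array(c["distortion"],float))[0,0]
    M=np.linalg.inv(np.array(c["view"])) if T is None else T@np.array(c["T_tool_cam"])
    d=M[:3,:3]@[u,-v,-1]
    return M[:3,3],d/np.linalg.norm(d)
def plane(n,px,z,T=None):
    o,d=ray(n,px,T); return o+d*(z-o[2])/d[2]
def tri(a,b):
    (o,d),(p,e)=ray("scene",a),ray("side",b)
    s=np.linalg.lstsq(np.c_[d,-e],p-o,rcond=None)[0]
    A,B=o+s[0]*d,p+s[1]*e
    return (A+B)/2,np.linalg.norm(A-B)
E
python3 - <<'E'
from h import *
np.set_printoptions(precision=1,suppress=True)
for k,a,b in [("knob",(302,239),(320,190)),("run1",(329,199),(243,176)),("run2",(380,225),(281,138)),("jack",(165,177),(201,356)),("footstud",(254,140),(137,252)),("bedcorner",(308,91),(74,163))]:
    print(k,*tri(a,b))
for p in [(103,187),(300,145),(317,168),(122,218)]: print("ledge sc",plane("scene",p,20))
for p in [(150,198),(271,392),(235,418)]: print("ledge sd",plane("side",p,20))
print("cuprim sd",plane("side",(173,303),95),"sc",plane("scene",(209,152),95))
print("bigcup",plane("side",(286,303),95),"blue",plane("side",(248,242),70),"bowl",plane("side",(356,126),48))
sc=cv2.imread("pics/scene0.png");sd=cv2.imread("pics/side0.png")
a=cv2.resize(sc[130:290,90:390],None,fx=2.66,fy=2.66,interpolation=cv2.INTER_CUBIC)
cv2.imwrite("pics/a.png",a)
b=cv2.resize(sd[120:400,60:400],None,fx=2.14,fy=2.14,interpolation=cv2.INTER_CUBIC)
cv2.imwrite("pics/b.png",b)
E
```

```text
knob [549.9 179.6  95. ] 7.2595388212631695
run1 [410.4  84.1  68.3] 1.5981598489061997
run2 [385.2 207.8  70.2] 1.2063064061874094
jack [ 656.8 -193.5   60.1] 7.286503573411524
footstud [ 427.1 -182.    90. ] 6.54272958431377
bedcorner [ 254.4 -186.6  182. ] 14.73567951154118
ledge sc [ 771.8 -296.8   20. ]
ledge sc [ 264.6 -204.    20. ]
ledge sc [300.6 -86.2  20. ]
ledge sc [ 774.9 -155.9   20. ]
ledge sd [ 305.4 -100.    20. ]
ledge sd [ 786.9 -131.3   20. ]
ledge sd [ 782.6 -211.1   20. ]
cuprim sd [ 558.1 -179.9   95. ] sc [ 544.7 -182.6   95. ]
bigcup [683.5 -16.7  95. ] blue [538.7   3.1  70. ] bowl [454.8 378.2  48. ]
```

View pics/a.png

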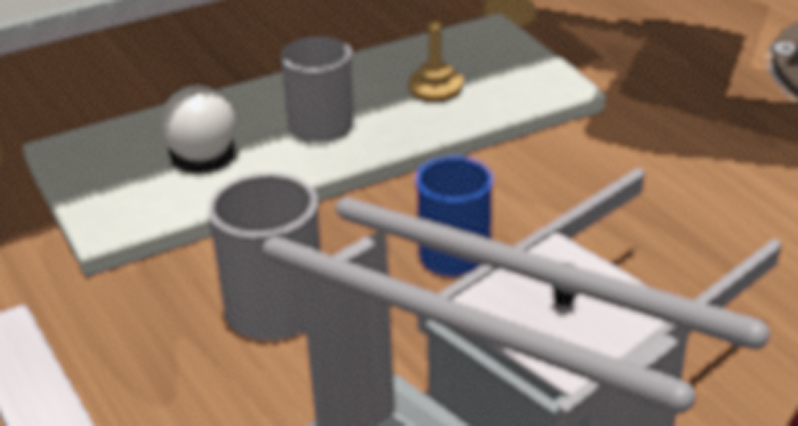

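View pics/b.png

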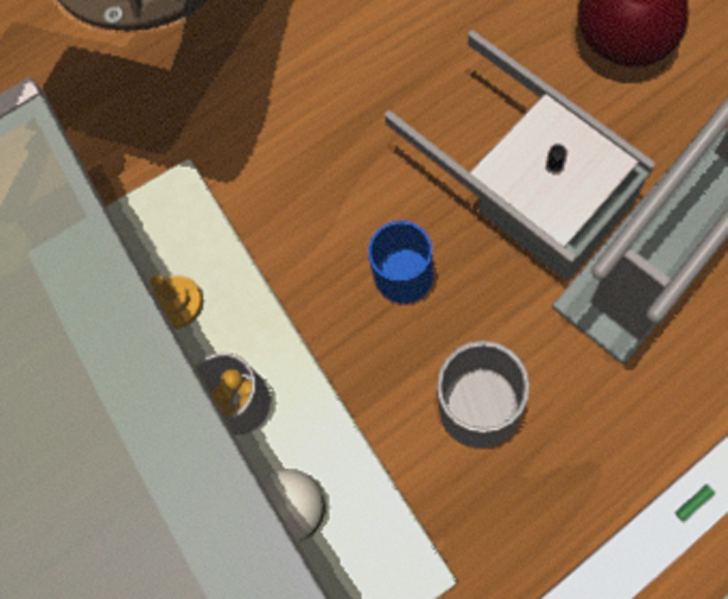

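The crops confirm the choice: brass balls show inside the ledge cup, at side crop (233,390). The larger steel cup and the blue cup are both empty. I'll refine the ramp frame next, then look from the wrist camera.

Run:
```python
from h import *
np.set_printoptions(precision=1,suppress=True)
S=lambda x,y:(90+x/2.66,130+y/2.66); D=lambda x,y:(60+x/2.14,120+y/2.14)
print("run1",*tri(S(641,176),D(390,117)),plane("side",D(390,117),74)); print("run2",*tri(S(777,247),D(473,36)),plane("side",D(473,36),74))
print("knob",plane("side",D(559,150),108))
for p in [(549,97),(636,160),(572,246),(475,172)]: print("cover",plane("side",D(*p),75))
print("ledge R",*tri(S(603,97),D(192,162))); print("ledge L",*tri(S(80,262),D(455,580)))
print("ledge back",plane("scene",S(26,150),20),plane("scene",S(500,14),20))
print("cup",plane("scene",S(317.5,55),95),plane("scene",S(320,138),20));print("foot",plane("scene",S(435,24),90));print("jack",plane("scene",S(200,123),54.5))
print("blue rim scene for z 60,70,80",*[plane("scene",S(455,180),z) for z in(60,70,80)],"side",*[plane("side",D(400,250),z) for z in(60,70,80)])
print("bed edge side",plane("side",D(40,85),187),plane("side",D(350,598),187)," scene under", plane("scene",(62,146),165),plane("scene",(312,94),165))
o=bot.read_state()["eef_rot"]
for yaw in (0,10,20):
  from scipy.spatial.transform import Rotation as R
  a=np.deg2rad(yaw); x=np.array([-np.cos(a),-np.sin(a),0]); z=np.array([0,0,-1.]); q=R.from_matrix(np.c_[x,np.cross(z,x),z]).as_quat()
  print(yaw,bot.solve_ik([520,170,260],q))
```

```text
run1 [407.5  84.1  73.3] 4.915603325966577 [410.4  82.8  74. ]
run2 [383.2 208.9  74.3] 4.271643658404294 [385.3 207.8  74. ]
knob [552.  177.7 108. ]
cover [490.  222.5  75. ]
cover [595.9 244.2  75. ]
cover [625.1 135.9  75. ]
cover [510.  111.7  75. ]
ledge R [295.3 -96.7  16.1] 4.369549645132916
ledge L [ 788.6 -128.1   16.4] 2.3827623219478204
ledge back [ 777.5 -303.7   20. ] [ 282.2 -282.2   20. ]
cup [ 541.1 -187.6   95. ] [ 550.9 -175.3   20. ]
foot [ 421.2 -187.9   90. ]
jack [ 648.4 -204.7   54.5]
blue rim scene for z 60,70,80 [517.7  -7.2  60. ] [525.5   4.8  70. ] [533.2  16.8  80. ] side [525.3   9.7  60. ] [528.6   7.9  70. ] [531.9   6.1  80. ]
bed edge side [ 248.6 -173.8  187. ] [ 752.5 -193.1  187. ]  scene under [ 840.9 -265.9  165. ] [ 243.6 -192.3  165. ]
0 [ 0.7  0.1 -0.2  0.  -1.2 -2.2]
10 [ 0.7  0.1 -0.2  0.  -1.2 -2.1]
20 [ 0.7  0.1 -0.2  0.  -1.2 -1.9]
```

```bash
cat >> h.py <<'E'
from scipy.spatial.transform import Rotation as R
def quat(x,z):
    x,z=np.array(x,float),np.array(z,float); z/=np.linalg.norm(z); x-=z*(x@z); x/=np.linalg.norm(x)
    return R.from_matrix(np.c_[x,np.cross(z,x),z]).as_quat()
def Ttool():
    s=bot.read_state(); T=np.eye(4); T[:3,:3]=R.from_quat(s["eef_rot"]).as_matrix(); T[:3,3]=s["tcp_pos"]; return T
yaw=np.deg2rad(11.3); RX=np.array([np.cos(yaw),np.sin(yaw),0]); RY=np.array([-RX[1],RX[0],0]); BOX=np.array([571,180,0.])
QD=quat(-RX,[0,0,-1])
E
python3 - <<'E'
from h import *
import pickle
p=BOX-80*RX; p[2]=270
bot.move_ptp(p,QD)
T=Ttool(); im=bot.camera("wrist"); pickle.dump((T,im),open("w1.pkl","wb")); cv2.imwrite("pics/w1.png",im[:,:,::-1]); print(bot.read_state()["t"],T[:3,3])
E
```

```text
3.1417 [492.74040914 163.81416675 269.92156722]
```

View pics/w1.png

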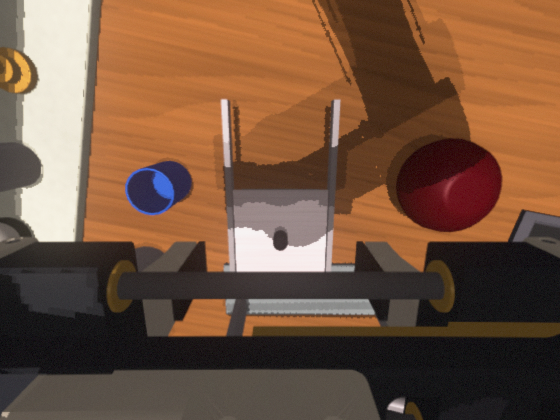

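The wrist view shows the runner ends at (226,101) and (336,101), the cover's near edge on row 190, the knob at (280,240), the blue cup's rim at (150,192), and the foot at (12,70).

Run:
```python
from h import *
import pickle
np.set_printoptions(precision=1,suppress=True)
T,im=pickle.load(open("w1.pkl","rb"))
r1,r2=plane("wrist",(226,101),78,T),plane("wrist",(336,101),78,T); d=r2-r1; print(r1,r2,np.linalg.norm(d),np.degrees(np.arctan2(-d[0],d[1])))
y=d/np.linalg.norm(d); x=np.array([y[1],-y[0],0]); print("box",(r1+r2)/2+177*x)
for nm,p,z in [("knobtop",(280,243),108),("cov",(235,190),75),("cov",(328,190),75),("blue",(150,192),70),("blueL",(126,192),70),("blueR",(174,192),70),("foot",(12,70),25)]: print(nm,plane("wrist",p,z,T),(plane("wrist",p,z,T)-BOX)@np.c_[RX,RY])
g=im.mean(2); k=(g[200:260,255:305]<60); ys,xs=np.nonzero(k); print("dark",xs.min()+255,xs.max()+255,ys.min()+200,ys.max()+200)
```

```text
[407.7  83.5  78. ] [383.7 204.5  78. ] 123.35153821037564 11.204839438441622
box [569.3 178.4  78. ]
knobtop [551.9 173.8 108. ] [-20.   -2.3]
cov [507.4 108.5  75. ] [-76.4 -57.7]
cov [485.1 220.7  75. ] [-76.3  56.8]
blue [531.8   4.3  70. ] [ -72.8 -164.6]
blueL [537.6 -24.8  70. ] [ -72.8 -194.3]
blueR [526.   33.6  70. ] [ -72.8 -134.7]
foot [ 423.  -191.8   25. ] [-218.  -335.6]
dark 274 286 231 248
```

```bash
sed -i 's/BOX=np.array(\[571,180,0.\])/BOX=np.array([570,178.8,0.])/' h.py
python3 - <<'E'
from h import *
import pickle
bot.move_gripper(44)
k=BOX-19*RX-1*RY; 
bot.line_to([k[0],k[1],150],250); bot.line_to([k[0],k[1],81],120)
bot.move_gripper(0,25); s=bot.read_state(); print(s["width"],s["finger_force"],s["contact_force"])
f0=s["contact_force"]@RX
for dx in (85,90,92,94,96,98):
    p=k-dx*RX; p[2]=81; bot.line_to(p,120 if dx==85 else 40)
    s=bot.read_state(); f=s["contact_force"]@RX-f0; print(dx,f,(s["tcp_pos"]-BOX)@RX)
    if f>15: break
bot.move_gripper(44); s=bot.read_state(); p=s["tcp_pos"]; bot.line_to([p[0],p[1],200],250)
T=Ttool(); im=bot.camera("wrist"); pickle.dump((T,im),open("w2.pkl","wb")); cv2.imwrite("pics/w2.png",im[:,:,::-1]); im=bot.camera("side"); cv2.imwrite("pics/sd2.png",im[:,:,::-1]);print(bot.read_state()["t"],T[:3,3])
E
```

```text
17.357758653554573 25.00021755695343 [-2.55720559  5.11408055  1.82526105]
85 0.007279915822387961 -103.82722447992379
90 -0.7067515743929351 -108.57916694350206
92 0.7237338825272862 -110.29835243279159
94 1.8908558842208278 -112.2201503271096
96 1.611635805578689 -114.17727840992758
98 10.146378267269993 -114.36943220675822
9.55 [455.31599838 154.91091542 200.35332726]
```

View pics/sd2.png

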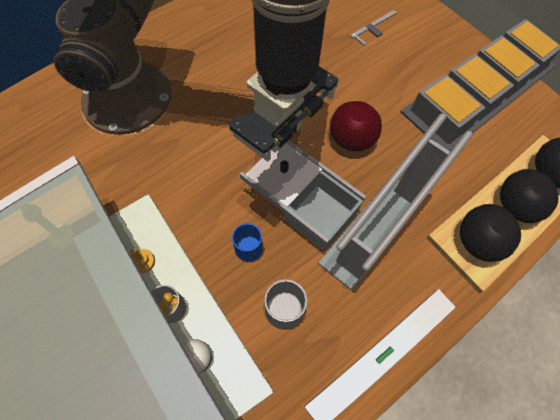

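The box is fully open, with the cover over the runners and the knob at (285,165). Now I'll check the joint value from that and search for reachable grasp and pour postures.

```bash
cat >> h.py <<'E'
CUP=np.array([545,-187,20.]); HG=53.  # cup base; grasp height above base
LY=np.deg2rad(-3.6)
def upright(psi,a):   # tool heading psi, pitched down a, tool x up
    d=[np.cos(psi)*np.cos(a),np.sin(psi)*np.cos(a),-np.sin(a)]
    return R.from_quat(quat([0,0,1],d))
def tcp(grasp,rot): return grasp+19*rot.as_matrix()[:,2]
LZ=lambda t:np.interp(t,[0,45,60,75,90,115],[175,145,125,112,102,96])
def pour(psi,a,beta,tdeg,back=22):
    b=np.array([np.cos(beta),np.sin(beta),0]); ax=np.cross([0,0,1],b)
    Rt=R.from_rotvec(ax*np.deg2rad(tdeg)); L=BOX-back*b; L[2]=LZ(tdeg)
    g=L-Rt.apply(30*b+[0,0,75-HG]); rot=Rt*upright(psi,a)
    return tcp(g,rot),rot
E
python3 - <<'E'
from h import *
np.set_printoptions(precision=2,suppress=True)
print("knob now",(plane("side",(285,163),108)-BOX)@RX)
C=np.array([[x,y,-z] for x in(-39,39) for y in(-96.5,96.5) for z in(66,200)]+[[100,y,-157] for y in(-40,40)])
for a in (20,30,40):
  r=upright(np.deg2rad(-93.6),np.deg2rad(a)); g=CUP+[0,0,HG]
  print("grasp",a,bot.solve_ik(tcp(g,r),r.as_quat()), bot.solve_ik(tcp(g+[5,90,5],r),r.as_quat()),bot.solve_ik(tcp(g+[5,90,150],r),r.as_quat()))
  for psi in range(-120,121,15):
    for be in range(-165,181,15):
      J=[];mz=1e9;mx=-1e9
      for t in (0,50,80,110):
        p,rt=pour(np.deg2rad(psi),np.deg2rad(a),np.deg2rad(be),t)
        q=bot.solve_ik(p,rt.as_quat())
        if q is None: break
        J.append(q); W=rt.apply(C)+p; mz=min(mz,W[:,2].min()); mx=max(mx,((W-BOX)@RX).max())
      else:
        J=np.array(J); s=np.abs(np.diff(J,axis=0)).max()
        if mz>115 and mx<75 and s<2: print(a,psi,be,"mz %.0f mx %.0f step %.2f"%(mz,mx,s),J[0],J[-1])
E
```

```text
knob now -112.95107139505035
grasp 20 [ 0.41  0.71 -0.82  1.09 -1.24 -1.54] [ 0.6   0.74 -0.71  0.88 -1.3  -1.47] [ 0.61  0.52 -0.66  0.83 -1.48 -1.27]
grasp 30 [ 0.37  0.61 -0.83  1.07 -1.1  -1.44] [ 0.56  0.64 -0.73  0.86 -1.17 -1.39] [ 0.58  0.43 -0.64  0.78 -1.38 -1.17]
grasp 40 [ 0.33  0.52 -0.83  1.03 -0.97 -1.33] [ 0.52  0.55 -0.73  0.82 -1.05 -1.29] [ 0.55  0.35 -0.61  0.71 -1.29 -1.06]Traceback (most recent call last):
  File "<stdin>", line 13, in <module>
ValueError: time passes only in moves, steps and waits
```

```bash
cat > s.py <<'E'
from h import *
import sys
np.set_printoptions(precision=2,suppress=True)
C=np.array([[x,y,-z] for x in(-39,39) for y in(-96.5,96.5) for z in(66,200)]+[[100,y,-157] for y in(-40,40)])
n=0
for a in (30,):
  for psi in range(-105,76,30):
    for be in range(-150,181,30):
      J=[];mz=1e9;mx=-1e9
      ps=[pour(np.deg2rad(psi),np.deg2rad(a),np.deg2rad(be),t) for t in (0,50,80,110)]
      for p,rt in ps:
        W=rt.apply(C)+p; mz=min(mz,W[:,2].min()); mx=max(mx,((W-BOX)@RX).max())
      if mz<110 or mx>80: continue
      for p,rt in ps[::3]:
        n+=1
        try: q=bot.solve_ik(p,rt.as_quat())
        except ValueError as e: print("err",n,e,psi,be,p,rt.as_quat()); q=None
        if q is None: break
        J.append(np.array(q))
      print(a,psi,be,"mz %.0f mx %.0f"%(mz,mx),*J)
E
python3 s.py
cat > s.py <<'E'
from h import *
np.set_printoptions(precision=2,suppress=True)
G=np.array([[x,y,-z] for x in np.linspace(-39,39,5) for y in np.linspace(-96.5,96.5,9) for z in np.linspace(66,230,7)]+[[x,y,-z] for x in (70,100) for y in(-40,0,40) for z in(140,180)])
def clear(p,rt):
    W=rt.apply(G)+p; x,y,z=(W-BOX)@RX,(W-BOX)@RY,W[:,2]
    m=(z-85).min()
    k=(x<-90)&(x>-130)&(abs(y)<25); 
    if k.any(): m=min(m,(z[k]-112).min())
    k=(y<215)&(y>-105)&(x<165)
    m=min(m,np.maximum(80-x[k],z[k]-(165+.279*(y[k]+90)+12)).min(initial=99))
    return m
c=[]
for a in (20,30,40):
  for psi in range(-180,180,15):
    for be in range(-180,180,15):
      ps=[pour(*np.deg2rad([psi,a,be]),t) for t in (0,30,60,85,110)]
      m=min(clear(*q) for q in ps)
      if m>8: c.append((m,a,psi,be,ps))
print(len(c))
c.sort(key=lambda v:-v[0])
for m,a,psi,be,ps in c:
    J=[]
    try:
      for p,rt in (ps[0],ps[2],ps[-1]):
        q=bot.solve_ik(p,rt.as_quat())
        if q is None: break
        J.append(np.array(q))
    except ValueError: print("ik budget"); break
    if len(J)>2: print(a,psi,be,"m %.0f"%m,*J)
E
python3 s.py
```

```text
0
```

```bash
cat > e.py <<'E'
exec(open("s.py").read().split("c=[]")[0])
c=[]
for a in (10,20,30,40):
 for lift in (0,25,50):
  for psi in range(-180,180,15):
   for be in range(-180,180,15):
    ms=[]
    for t in (0,30,60,85,105):
      p,rt=pour(*np.deg2rad([psi,a,be]),t); ms.append(clear(p+[0,0,lift],rt))
    c.append((min(ms),a,lift,psi,be,np.array(ms)))
c.sort(key=lambda v:-v[0])
for l in (0,25,50):
  for v in [v for v in c if v[2]==l][:12]: print(*v)
E
python3 e.py
```

```text
16.755736423695566 10 0 90 120 [24.42 22.47 25.36 17.21 16.76]
10.753961982869598 10 0 0 -30 [10.75 17.63 21.31 28.39 14.71]
10.753961982869598 10 0 0 -15 [10.75 32.13 46.43 48.29 13.01]
10.753961982869598 10 0 30 60 [10.75 17.63 17.93 27.14 11.7 ]
10.622302825373254 10 0 15 -15 [10.75 23.67 31.76 38.38 10.62]
9.797138514667253 10 0 -15 -45 [10.75 17.63 17.93 15.13  9.8 ]
9.12624855819557 10 0 45 75 [10.75 26.77 17.93 13.88  9.13]
7.558024121543582 10 0 15 0 [10.75 35.26 51.83 49.96  7.56]
5.6289979900346765 20 0 30 60 [20.43 27.94 29.48 21.05  5.63]
4.597791855485127 20 0 0 -30 [20.43 27.94 29.48 31.43  4.6 ]
4.27035959958711 20 0 -30 -60 [20.43 34.89 23.2   8.58  4.27]
3.965766535263569 20 0 -15 -45 [20.43 27.94 23.2  16.9   3.97]
28.67154657245254 10 25 15 0 [35.75 60.26 76.83 67.17 28.67]
26.010778901326717 10 25 -30 -60 [35.75 51.77 37.82 31.04 26.01]
25.083023469746117 10 25 90 120 [25.08 40.55 40.19 34.73 25.34]
24.645346628821187 10 25 30 15 [35.75 63.38 82.24 70.32 24.65]
24.076921757245728 10 25 15 -15 [35.75 48.67 56.76 58.29 24.08]
23.743206076044117 10 25 45 75 [35.75 51
[... 455 characters left out ...]
.75 47.83]
47.096481620515476 10 50 75 120 [60.71 63.42 63.26 62.22 47.1 ]
45.979147178980156 10 50 15 -30 [60.75 64.45 51.03 55.06 45.98]
44.64543827269537 10 50 45 0 [60.75 74.39 63.26 62.22 44.65]
43.22357564692888 10 50 30 -15 [60.75 72.98 63.26 62.22 43.22]
40.403129210876614 10 50 -30 -60 [60.75 53.9  50.12 48.59 40.4 ]
38.9385335918266 20 50 0 -45 [70.43 57.34 43.81 38.94 39.57]
38.83292785347385 10 50 75 105 [74.02 74.88 67.81 56.36 38.83]
37.96743719076542 20 50 15 -30 [70.43 74.4  58.59 56.64 37.97]
37.9301705309648 10 50 45 15 [60.75 88.6  82.02 69.93 37.93]
37.25249944564169 10 50 30 0 [60.75 85.73 87.87 74.68 37.25]
36.70681914313795 10 50 -15 -45 [60.75 67.63 59.48 47.77 36.71]
```

```bash
sed -i 's/\[175,145,125,112,102,96\]/[195,165,145,132,122,116]/' h.py
cat > e.py <<'E'
exec(open("s.py").read().split("c=[]")[0])
for a in (15,20,25):
 for psi,be in [(0,-30),(0,-45),(15,-30),(-30,-60),(15,-15),(30,15),(30,60),(-15,-45)]:
  J=[];ms=[]
  for t in (0,50,80,105):
    p,rt=pour(*np.deg2rad([psi,a,be]),t); q=bot.solve_ik(p,rt.as_quat()); ms.append(round(clear(p,rt)))
    if q is None: break
    J.append(np.array(q))
  if len(J)>3: print(a,psi,be,ms,*J)
E
python3 e.py
```

```text
15 30 15 [35, 80, 66, 7] [-0.46  0.37 -0.89 -2.06 -1.15 -1.85] [ 0.58  0.02 -0.62 -0.25 -0.46  1.57] [ 0.47  0.3  -0.21 -0.3  -1.12  1.56] [ 0.42  0.57  0.13 -0.33 -1.62  1.48]
20 30 15 [40, 84, 55, -7] [-0.38  0.23 -0.83 -2.   -0.94 -2.07] [ 0.57  0.05 -0.56 -0.25 -0.58  1.58] [ 0.46  0.35 -0.14 -0.3  -1.23  1.56] [ 0.42  0.62  0.19 -0.34 -1.71  1.48]
25 15 -30 [46, 51, 30, 6] [-0.19  0.16 -0.99 -2.54 -0.77 -1.83] [ 0.46  0.05 -0.53 -0.72 -0.44  1.61] [ 0.13  0.3  -0.24 -0.92 -1.06  1.65] [-0.01  0.52 -0.04 -1.01 -1.45  1.51]
25 15 -15 [46, 74, 42, -7] [-0.23  0.14 -0.99 -2.48 -0.76 -1.86] [ 0.58  0.05 -0.56 -0.35 -0.5   1.28] [ 0.29  0.33 -0.15 -0.62 -1.18  1.45] [ 0.17  0.58  0.13 -0.73 -1.62  1.35]
25 30 15 [46, 89, 44, -21] [-0.26  0.12 -0.76 -1.91 -0.74 -2.31] [ 0.55  0.09 -0.49 -0.24 -0.7   1.59] [ 0.46  0.4  -0.08 -0.29 -1.33  1.56] [ 0.42  0.67  0.25 -0.35 -1.81  1.48]
```

```bash
python3 - <<'E'
from h import *
import pickle
np.set_printoptions(precision=2,suppress=True)
p=bot.read_state()["tcp_pos"]; bot.line_to([p[0],p[1],290],300)
r=upright(np.deg2rad(-93.6),np.deg2rad(20)); g=CUP+[0,0,HG]
bot.move_gripper(88)
bot.move_ptp(tcp(g+[5,90,150],r),r.as_quat())
s=bot.read_state(); print(s["t"],s["joint_pos"])
T=Ttool(); im=bot.camera("wrist"); pickle.dump((T,im),open("w3.pkl","wb")); cv2.imwrite("pics/w3.png",im[:,:,::-1])
E
cat > e.py <<'E'
exec(open("s.py").read().split("c=[]")[0])
c=[]
for off in (0,-12,-22):
 o=off*RX
 for psi in range(-150,-29,10):
  for be in range(-180,180,10):
   ps=[pour(*np.deg2rad([psi,20,be]),t) for t in (0,30,60,85,105)]
   ps=[(p+o,r) for p,r in ps]
   m=min(clear(*q) for q in ps)
   if m>6: c.append((m,off,psi,be,ps))
c.sort(key=lambda v:-v[0]); print(len(c))
for m,off,psi,be,ps in c[:60]:
    J=[]
    for p,rt in (ps[0],ps[2],ps[3],ps[-1]):
        q=bot.solve_ik(p,rt.as_quat())
        if q is None: break
        J.append(np.array(q))
    if len(J)>3: print(off,psi,be,"m %.0f"%m,*J)
E
python3 e.py
```

```text
11.9917 [ 0.61  0.52 -0.66  0.83 -1.48 -1.27]
23
-22 -60 -80 m 19 [ 1.14  0.61 -0.66  0.89 -1.41 -1.32] [ 0.89  0.16 -0.75  0.61 -0.6  -1.06] [ 0.66  0.12 -0.55 -0.18 -0.48 -0.27] [ 0.26  0.2  -0.33 -0.85 -0.79  0.47]
-22 -50 -70 m 18 [ 1.16  0.54 -0.82  1.05 -1.32 -1.38] [ 0.87  0.12 -0.8   0.61 -0.52 -0.89] [ 0.6   0.14 -0.47 -0.32 -0.59  0.06] [ 0.22  0.25 -0.27 -0.83 -0.93  0.62]
-22 -40 -60 m 16 [ 1.14  0.47 -0.99  1.27 -1.25 -1.45] [ 0.86  0.08 -0.83  0.58 -0.46 -0.68] [ 0.53  0.16 -0.41 -0.41 -0.71  0.34] [ 0.2   0.3  -0.21 -0.81 -1.07  0.74]
-22 -70 -80 m 10 [ 1.11  0.67 -0.5   0.75 -1.51 -1.28] [ 0.87  0.23 -0.53  0.32 -0.82 -0.85] [ 0.6   0.19 -0.39 -0.25 -0.74 -0.23] [ 0.27  0.26 -0.24 -0.74 -0.95  0.32]
-12 -60 -80 m 9 [ 1.12  0.61 -0.64  0.9  -1.41 -1.31] [ 0.87  0.17 -0.73  0.6  -0.6  -1.04] [ 0.65  0.14 -0.53 -0.18 -0.49 -0.26] [ 0.26  0.22 -0.32 -0.84 -0.79  0.47]
-22 -60 -70 m 9 [ 1.15  0.6  -0.67  0.88 -1.41 -1.33] [ 0.88  0.2  -0.58  0.33 -0.77 -0.69] [ 0.57  0.21 -0.35 -0.3  -0.82  0.  ] [ 0.26  0.31 -0.18 -0.72 -1.08  0.45]
-22 -50 -60 m 8 [ 1.17  0.53 -0.84  1.0
[... 600 characters left out ...]
 0.18 -0.39 -1.02 -0.66  0.71]
-22 -50 -80 m 7 [ 1.14  0.55 -0.81  1.07 -1.32 -1.37] [ 0.71  0.09 -0.99  1.27 -0.36 -1.49] [ 0.73  0.07 -0.84  0.19 -0.09 -0.62] [ 0.22  0.16 -0.41 -1.02 -0.65  0.72]
0 -40 -70 m 7 [ 1.08  0.49 -0.94  1.32 -1.25 -1.43] [ 0.53  0.08 -1.01  1.52 -0.19 -1.43] [ 0.59  0.12 -0.53 -0.4  -0.39  0.21] [ 0.17  0.24 -0.31 -0.99 -0.83  0.84]
-22 -40 -50 m 6 [ 1.15  0.46 -1.    1.26 -1.25 -1.46] [ 0.87  0.13 -0.65  0.31 -0.67 -0.33] [ 0.52  0.24 -0.28 -0.35 -0.96  0.4 ] [ 0.26  0.39 -0.07 -0.66 -1.29  0.69]
-12 -40 -60 m 6 [ 1.12  0.48 -0.97  1.29 -1.25 -1.45] [ 0.84  0.1  -0.81  0.57 -0.46 -0.66] [ 0.53  0.17 -0.39 -0.41 -0.71  0.35] [ 0.2   0.31 -0.19 -0.8  -1.07  0.74]
```

View pics/w3.png

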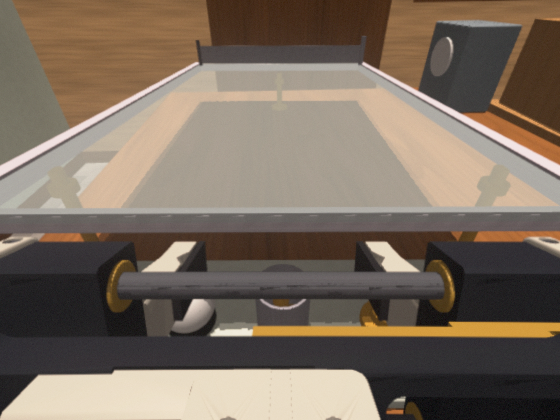

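The wrist camera shows the cup centred between the fingers at about (282,285), the jack at left (190,315) and the foot at right (372,315). The bed edge runs level at rows 212–230. I'll check positions from this picture.

Run:
```python
from h import *
import pickle
np.set_printoptions(precision=1,suppress=True)
T,im=pickle.load(open("w3.pkl","rb"))
print("cup",plane("wrist",(282,278),95,T),plane("wrist",(282,285),95,T)); print("bed",[plane("wrist",(c,212),187,T) for c in (100,280,460)],[plane("wrist",(c,230),165,T) for c in (100,280,460)])
print("jack",plane("wrist",(192,314),52,T)); print("foot",plane("wrist",(372,322),25,T))
print("cup side",plane("side",(169,302),50), plane("side",(60+232/2.14,120+390/2.14),60))
z=im[260:345,150:420]; cv2.imwrite("pics/c3.png",cv2.resize(z[:,:,::-1],None,fx=2.9,fy=2.9,interpolation=cv2.INTER_CUBIC))
```

```text
cup [ 542.7 -202.4   95. ] [ 543.3 -193.    95. ]
bed [array([ 702. , -208.9,  187. ]), array([ 544.7, -197.8,  187. ]), array([ 388.7, -186.8,  187. ])] [array([ 710.8, -211.2,  165. ]), array([ 544.7, -199.4,  165. ]), array([ 379.9, -188. ,  165. ])]
jack [ 644.3 -194.7   52. ]
foot [ 436.3 -188.2   25. ]
cup side [ 538. -188.   50.] [ 540.8 -188.4   60. ]
```

View pics/c3.png

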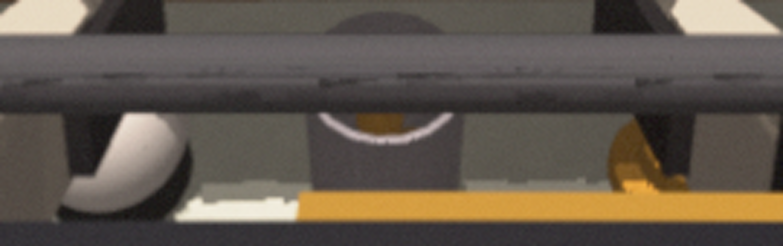

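Run:
```python
from h import *
import pickle
np.set_printoptions(precision=1,suppress=True)
T,im=pickle.load(open("w3.pkl","rb"))
for r in (308.3,264): print(plane("wrist",(150+385/2.9,r),95,T))
```

```text
[ 544.6 -164.8   95. ]
[ 540.4 -222.5   95. ]
```

```bash
sed -i 's/^CUP=np.array(\[545,-187,20.\])/CUP=np.array([542.6,-193,20.])/' h.py
python3 - <<'E'
from h import *
np.set_printoptions(precision=2,suppress=True)
r=upright(np.deg2rad(-93.6),np.deg2rad(20)); g=CUP+[0,0,HG]; out=np.array([np.sin(-LY),np.cos(LY),0])
bot.line_to(tcp(g+72*out+[0,0,32],r),250,ori=r.as_quat())
bot.line_to(tcp(g,r),80)
s=bot.read_state(); print(s["t"],s["tcp_pos"]-tcp(g,r),s["contact_force"])
bot.move_gripper(50,35); s=bot.read_state(); print(s["width"],s["finger_force"],s["contact_force"],s["tcp_pos"])
bot.line_to(tcp(g+[0,0,4],r),40)
s=bot.read_state(); print(s["width"],s["contact_force"],s["tcp_pos"])
bot.line_to(tcp(g+72*out+[0,0,36],r),90)
bot.line_to(tcp(g+72*out+[0,0,190],r),250)
s=bot.read_state(); print(s["t"],s["width"],s["contact_force"],s["joint_pos"])
im=bot.camera("scene"); cv2.imwrite("pics/sc4.png",im[:,:,::-1])
E
```

```text
13.8083 [0.37 0.37 0.09] [-0.11 -0.23  0.1 ]
59.80338738064272 35.000068098306656 [-0.87  2.79  0.41] [ 541.5  -210.73   66.58]
59.66276002340307 [-0.36  0.35 -2.5 ] [ 541.51 -210.72   70.3 ]
16.425 59.82025142071508 [ 0.16 -0.08 -3.5 ] [ 0.57  0.45 -0.67  0.86 -1.5  -1.21]
```

View pics/sc4.png

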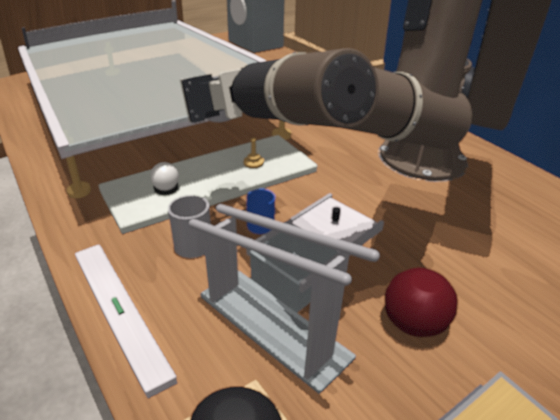

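The cup is off the ledge and the force reads 3.5 N, which matches the cup plus six balls. Next: carry it over the box and pour.

```bash
cat > pourit.py <<'E'
from h import *
np.set_printoptions(precision=2,suppress=True)
o=-17*RX
P=lambda t:pour(*np.deg2rad([-60,20,-80]),t)
p,r=P(0); p=p+o
bot.line_to(p+[0,0,85],220,ori=r.as_quat())
bot.line_to(p,200)
print(bot.read_state()["t"],bot.read_state()["contact_force"])
for t in (25,40,48,56,64,72,80,88,96,105):
    q,r=P(t); bot.line_to(q+o,70 if t<45 else 35,ori=r.as_quat())
    s=bot.read_state(); print(t,round(s["t"],2),s["contact_force"])
bot.pause(0.6)
s=bot.read_state(); print(s["t"],s["contact_force"],s["width"])
im=bot.camera("side"); cv2.imwrite("pics/sd5.png",im[:,:,::-1])
E
python3 pourit.py
```

```text
18.7917 [-0.15 -0.02 -2.71]
25 19.38 [ 0.2   0.41 -3.14]
40 19.78 [-0.4  -0.23 -3.3 ]
48 20.07 [ 0.43  0.22 -3.7 ]
56 20.41 [-0.31  0.5  -3.62]
64 20.7 [ 1.14 -0.04 -3.68]
72 21.04 [ 0.65  0.24 -3.8 ]
80 21.46 [ 0.28  0.48 -3.33]
88 21.9 [-0.27  0.08 -3.44]
96 22.32 [ 0.39 -0.61 -3.1 ]
105 22.72 [ 0.84  0.26 -1.78]
23.3167 [ 0.16 -0.84 -1.43] 59.76115706060472
```

View pics/sd5.png

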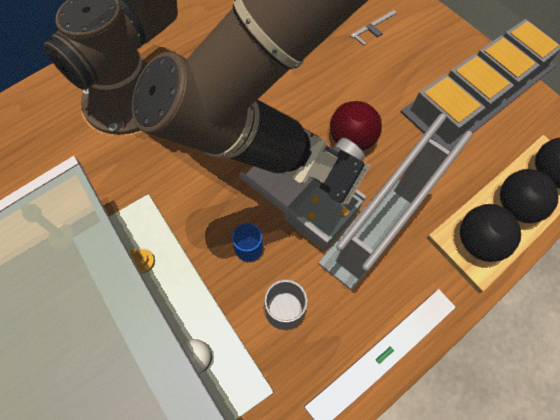

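Four balls are visible in the box, around (312,200)–(360,198), and the force matches an empty cup. I'll tip it a bit further, lifted, then return it upright and look into the box.

```bash
cat > back.py <<'E'
exec(open("pourit.py").read().split("p,r=P(0)")[0])
q,r=P(105); 
q2,r2=P(116); bot.line_to(q2+o+[0,0,12],60,ori=r2.as_quat()); bot.pause(0.3)
f=[]
for _ in range(5): f.append(bot.read_state()["contact_force"][2]); bot.pause(0.05)
print("force",np.mean(f))
bot.line_to(q+o+[0,0,20],80,ori=r.as_quat())
for t in (80,55,30,0):
    q,r=P(t); bot.line_to(q+o+[0,0,20],120,ori=r.as_quat())
bot.line_to(q+o+[0,0,85],200)
ru=upright(np.deg2rad(-93.6),np.deg2rad(20)); g=CUP+[0,0,HG]; out=np.array([np.sin(-LY),np.cos(LY),0])
bot.line_to(tcp(g+72*out+[0,0,190],ru),220,ori=ru.as_quat())
print(bot.read_state()["t"],bot.read_state()["contact_force"],bot.read_state()["width"])
im=bot.camera("side"); m=cv2.resize(im[150:260,230:380,::-1],None,fx=5,fy=5,interpolation=cv2.INTER_CUBIC); cv2.imwrite("pics/sd6.png",m)
E
python3 back.py
```

```text
force -1.2799857494932216
30.025 [ 0.43 -0.64 -1.76] 59.57242432154887
```

View pics/sd6.png

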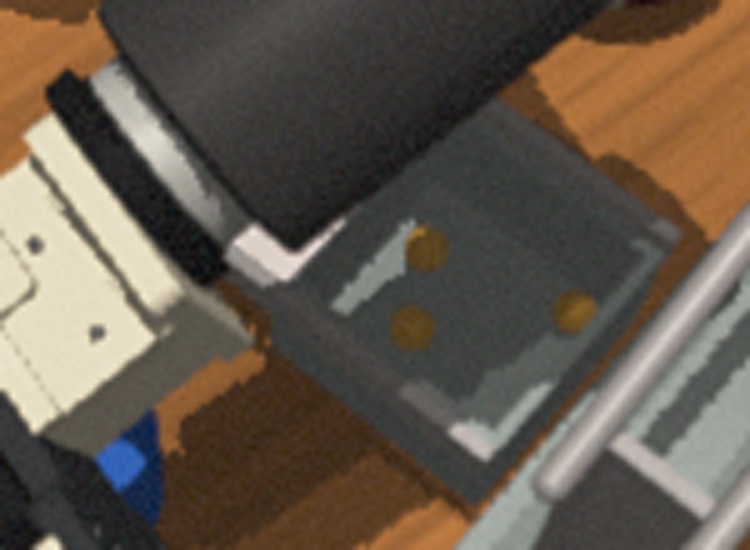

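I've viewed 11 pictures, one over the limit of 10, so from here I'll check by numbers only. Placing the cup back.

```bash
cat > place.py <<'E'
from h import *
import pickle
np.set_printoptions(precision=2,suppress=True)
r=upright(np.deg2rad(-93.6),np.deg2rad(20)); g=CUP+[0,0,HG]; out=np.array([np.sin(-LY),np.cos(LY),0])
T0=np.array([541.5,-210.73,66.58])  # TCP at which it was picked
F=lambda:bot.read_state()["contact_force"][2]
bot.line_to(T0+72*out+[0,0,36],220); bot.line_to(T0+[0,0,5],80); f0=F()
for dz in (2,1,0,-1):
    bot.line_to(T0+[0,0,dz],25); print(dz,F()-f0)
    if F()-f0>1.5: break
bot.move_gripper(88); bot.pause(0.2); print(bot.read_state()["width"],bot.read_state()["contact_force"])
bot.line_to(T0+72*out+[0,0,32],80); bot.line_to(T0+72*out+[0,0,190],250)
p=BOX-70*RX; p[2]=300
T=Ttool(); im=bot.camera("wrist"); pickle.dump((T,im),open("w7.pkl","wb"))
pickle.dump((bot.camera("side"),bot.camera("scene")),open("ss7.pkl","wb"))
bot.move_ptp(p,QD)
T=Ttool(); im=bot.camera("wrist"); pickle.dump((T,im),open("w8.pkl","wb"))
print(bot.read_state()["t"])
E
python3 place.py
cat > cnt.py <<'E'
from h import *
import pickle
np.set_printoptions(precision=1,suppress=True)
T,im=pickle.load(open("w8.pkl","rb"))
hsv=cv2.cvtColor(im,cv2.COLOR_RGB2HSV)
# box floor region: project search onto plane z=16 inside box
m=((hsv[:,:,0]>8)&(hsv[:,:,0]<32)&(hsv[:,:,1]>110)&(hsv[:,:,2]>30)).astype(np.uint8)
n,l,st,ce=cv2.connectedComponentsWithStats(m)
for i in range(1,n):
    if 15<st[i,4]<1500:
        w=plane("wrist",ce[i],16,T); x,y=(w-BOX)@RX,(w-BOX)@RY
        print(st[i,4],st[i,2:4],ce[i],"ramp",round(x),round(y))
E
python3 cnt.py
```

```text
2 0.521466853210631
1 0.2010287634283745
0 1.2018154862965884
-1 6.7673605568478585
87.73930317852293 [ 0.23 -0.26  0.11]
37.2333
63 [12  7] [254.6 197.5] ramp -37 -43
94 [12  9] [292.7 199.8] ramp -33 16
113 [12 12] [254.4 210.2] ramp -16 -44
109 [12 12] [270.8 210.8] ramp -16 -18
114 [12 12] [254.6 226.7] ramp 11 -44
107 [11 12] [303.9 240.4] ramp 34 35
802 [30 54] [117.6 286.1] ramp 117 -277
194 [18 18] [413.1 410.3] ramp 382 252
```

All six balls are in the box. Now I'll check the cup, jack, foot, bowl and knob against the first pictures.

Run:
```python
from h import *
import pickle
np.set_printoptions(precision=1,suppress=True)
sd0=cv2.imread("pics/side0.png"); sd,sc=[x[:,:,::-1].copy() for x in pickle.load(open("ss7.pkl","rb"))]; sc0=cv2.imread("pics/scene0.png")
def sh(a,b,n,u,v,w,h,pad=10):
    t=a[v:v+h,u:u+w]; r=cv2.matchTemplate(b[v-pad:v+h+pad,u-pad:u+w+pad],t,cv2.TM_CCOEFF_NORMED); _,s,_,l=cv2.minMaxLoc(r); print(n,"score %.2f shift"%s,l[0]-pad,l[1]-pad)
sh(sd0,sd,"cup side",158,282,32,42); sh(sc0,sc,"cup scene",194,143,32,42)
sh(sd0,sd,"jack side",192,335,24,40); sh(sc0,sc,"jack scene",150,160,32,36)
sh(sd0,sd,"foot side",130,245,28,30); sh(sc0,sc,"foot scene",242,136,26,32); sh(sd0,sd,"bowl side",328,98,56,58)
T,im=pickle.load(open("w8.pkl","rb")); g=im.mean(2)
for z in range(1):
    k=(g[60:200,255:305]<45).astype(np.uint8); n,l,s,c=cv2.connectedComponentsWithStats(k)
    for i in range(1,n):
        if 40<s[i,4]<500: w=plane("wrist",c[i]+[255,60],95,T); print("knob?",s[i,4],c[i]+[255,60],(w-BOX)@RX,(w-BOX)@RY)
```

```text
cup side score 0.92 shift 0 0
cup scene score 1.00 shift 0 0
jack side score 1.00 shift 0 0
jack scene score 1.00 shift 0 0
foot side score 1.00 shift 0 0
foot scene score 1.00 shift 0 0
bowl side score 0.27 shift -1 6
```

Run:
```python
from plant import bot
print(bot.close_job())
```

```text
the job is handed in; nothing more can be done
None
```

The job is handed in at about 37 s on the robot's clock, verdict not shown: the cover is open at its stop, all six balls are counted in the box, and the empty cup stands back in its spot with the jack and foot unmoved; the arm hid the bowl in my last check, so I did not confirm it, and I viewed 11 pictures against the limit of 10.

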